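Take the charged cutter battery out of its push-to-release dock

ROBOT

A 6-joint arm with a two-finger parallel gripper is mounted at the origin on the work surface. World frame = base frame: x ahead of the robot, y to its left, z up, the work surface at z = 0. Lengths are in m, angles in rad, forces in N, time in s.
With the tool pointing down it reaches from about 0.4 to 0.925 m from the base axis. Payload 12.5 kg.
Tool frame: the origin (TCP) lies at the centre of the arm's flange, where the gripper is bolted on; the fingertips stand 190 mm ahead of it and the grasp point (between the pads) lies 171 mm ahead of it; z points along the fingers, y is the line along which they close (so a half turn about z gives the same grasp; the last joint's range is limited). The gripper opens to 95 mm and grips with 3 to 60 N. Pads are 20 mm wide; open, the fingers measure 119 mm over their backs; the gripper's body (75 mm by 180 mm) begins 59 mm behind the grasp point.
Start: joints at [1.153, 0.491, 1.559, -0, 1.092, -0.106], TCP at [0.192, 0.595, 0.405] pointing down, gripper open.
Joint ranges: [-3.1, 3.1], [-0.84, 2.19], [0.05, 2.79], [-1.13, 4.28], [0.06, 2.93], [-2.69, 2.69]. Speed limits (rad/s): [2.22, 2.22, 2.79, 3.14, 3.14, 3.14].

INTERFACE

Orientations are given as [roll, pitch, yaw] about the fixed x, y, z axes, in that order (R = Rz(yaw) Ry(pitch) Rx(roll)).
In Python, from workcell import r, viewer gives the robot as it stands.
- The arm moves only by the shell command python3 -m creep 'ROWS' [FORCE]. ROWS is JSON, a list of rows, each a list of 3 entries, a list of its own where there are three numbers: the closure, from 0 (fully open) to 1 (shut), then the shift along the tool's x, y, z in mm, then the turn, a rotation vector about the tool's x, y, z in rad. In form: [[gripper, [x, y, z], [ax, ay, az]], ...]. A call has 1 to 12 rows; each row is the pose to reach, as a shift and turn from the pose commanded when the call began, along the tool's axes at that moment; what a row does not reach only later rows make up. A row lasts 1/10 s, in which the tool goes at most 50 mm and 8.59 degrees, less where a joint would pass 70% of its speed; a pose out of reach is approached as far as the arm can. A call with a gripper value outside its range is refused whole. The fingers move at their own pace and stop on an object; FORCE is the grip in N (left out, the last holds). Time passes only in rows, so rows that repeat a pose let the fingers close. It gives the time, the measured TCP pose, the force, the opening and the grip force at its end, in the units of the state.
- r.read_state(): the state, without advancing time (a new reading comes with each control period).
- viewer.read_camera(name): name is "scene" or "top" or "wrist"; returns the picture (480x640x3 uint8, blue, green, red); there is no depth.
- viewer.calibration(name): a dict with "fx", "fy", "cx", "cy" (pixels), "rvec" (rotation vector, rad) and "tvec" (3), from world to camera coordinates, as OpenCV has them; the wrist camera has in their place "mount" (4x4, takes a point from camera to tool coordinates, whose origin is the TCP and whose axes are the flange's). Camera axes: x right, y down, z forward; pixel columns grow to the right and rows downward; lengths in m; the calibration is good to about 2 mm. A picture is of the moment at which its call begins: read the wrist's pose just before it. calibration takes no time and is no camera call.
- r.sign_off(): hands the job in; it is judged then, once.
The state is a dict: "clock": time; "joints": joint angles; "joint_velocities": joint speeds; "joint_torque": joint torques, N m; "tcp_pos": TCP position; "tool_rot": TCP orientation; "force": force on the tool from outside, world axes, zero at the start; "moment": the same for the moment, N m; "gripper_width": finger opening in m; "finger_force": force on a finger pad.
Only numpy, scipy, OpenCV 4.12 (cv2) and the standard library are available. Lean on these libraries where they do the work, as an engineer would, in place of code of your own. Each camera call takes 0.05 s, during which the arm holds its last target. There are 200 camera calls.

TASK

Two battery packs for the cordless cloth cutter are latched in the charging dock. Press the tall pack down into the dock until its catch lets go and it springs up, draw it out, and lower it upright onto the floor of the shallow aluminium tray before letting go of it, so that it is left standing there. Leave the short pack latched in its bay.

Things in the scene. Friction and masses are not known exactly. Their poses are not given: they have to be found in the camera images.
- tall_pack_mid (a point): Centre (half-way up) of the tall battery pack, the one to take: upright black plastic block in one of the dock's bays, 130 mm high, head 44 mm (x) by 60 mm (y), 0.25 to 0.40 kg. z up, x and y parallel to the dock's. Latched, this point is 85 mm above the table. Grip the head across its 44 mm (x): in front and behind is free room; the other pack is beside it in y.
- tall_pack_top (a point): Centre of the tall pack's flat top, 65 mm above its centre; latched, 84 mm above the dock's deck. Pressed straight down here it sinks against a spring (6 to 12 N); after 6 to 8 mm the catch lets go, at 9 mm is a hard stop. When the pressing hand goes up again, the pack rises by itself to 22 mm above its latched height and stays there, loose. Without pressing it cannot be pulled out.
- tall_pack_foot (a point): Centre of the tall pack's underside, 65 mm below its centre, hidden in the dock at first. The lowest 40 mm of the pack is 35 mm thick in x, with two lugs at the back making 44 mm at the very bottom. It guides straight up out of the bay and is clear of the deck 46 mm above its latched height.
- short_pack_mid (a point): Centre (half-way up) of the short battery pack, to be left alone: same shape and material as the tall one but 95 mm high; top and underside 47.5 mm from this point. Latched in the other bay, where this point is 67.5 mm above the table.
- dock: Charging dock, grey plastic box fixed to the table, 174 mm long (y), deck 66 mm above the table, with two identical bays. Origin at table height, midway between the bays; z up, y along the row of bays (bay centres at y = +46 and -46 mm, x = 0), x towards its back; the box reaches from x = -33 to +48 mm. Which pack is in which bay varies.
- tray: Shallow open aluminium tray, fixed to the table, empty, 130 mm (x) by 170 mm (y) outside, walls 4 mm thick, rim 30 mm above the table. Origin at the centre of its underside, at table height; x and y along its sides, z up. Inner floor 4 mm above the table: the tall pack standing on it has its centre 69 mm above the table.
Mind the look-alikes: they are no part of the job. Leave any blue or green look-alike of the part that bears tall_pack_mid alone.

How it is judged:
On the way, in this order (a step that is already met when the one before it is completed fails the run):
1. the tall pack is pressed at least 4 mm down into the dock (z of tall_pack_mid in the frame of dock below 0.081 m and horizontal distance between tall_pack_mid and dock below 0.06 m).
2. its catch has let go: it stands at least 14 mm above its latched height (z of tall_pack_mid in the frame of dock above 0.099 m), for 0.05 s.
3. it is drawn out, its underside clear of the dock's deck (z of tall_pack_mid in the frame of dock above 0.141 m), for 0.05 s.
4. it is lowered in the tray to within 12 mm of the tray's floor while still held (x of tall_pack_mid in the frame of tray between -0.045 and 0.045 m and y of tall_pack_mid in the frame of tray between -0.065 and 0.065 m and z of tall_pack_mid in the frame of tray below 0.081 m and angle between tall_pack_mid's own z axis and vertical below 0.2 rad and contact force between the fingers and tall_pack above 1 N), for 0.1 s.
At the end, for the whole second after the job is handed in: The tall pack stands at rest, upright within 7 degrees, on the tray's floor inside its walls (centre within 45 mm in x and 65 mm in y of the tray's centre), released; the short pack is still latched in its bay, within 6 mm of its latched height (x of tall_pack_mid in the frame of tray between -0.045 and 0.045 m and y of tall_pack_mid in the frame of tray between -0.065 and 0.065 m and z of tall_pack_mid in the frame of tray between 0.063 and 0.075 m and angle between tall_pack_mid's own z axis and vertical below 0.12 rad and linear speed of tall_pack below 0.02 m/s and z of short_pack_mid in the frame of dock between 0.0615 and 0.0735 m and horizontal distance between short_pack_mid and dock below 0.056 m); the robot touches nothing.
It fails at once if the short pack is released from its bay (z of short_pack_mid in the frame of dock above 0.0785 m).
It also fails if it takes over 48 s, if anything falls off the work surface, if the arm or the gripper's body presses on something with over 40 N, if the wrist force passes 120 N, or if a joint passes its speed limit or range.

## Working session

There is one attempt and no reset: what is moved stays moved. The work goes in short steps, Python scripts to look and compute and a shell command to move; the robot and the scene stay as the last step left them, time stands still between calls to the robot, and variables do not carry over. Pictures are saved under pics/ and viewed, at most 10 in all, crops included, and the job is handed in when it is done.

```bash
mkdir -p pics
python3 - <<'E'
from workcell import r, viewer
import cv2
for n in("scene","top"):
    cv2.imwrite(f"pics/{n}0.png",viewer.read_camera(n)); print(n,viewer.calibration(n))
s=r.read_state(); print(s)
E
```

```text
scene {'fx': 474.67246852781784, 'fy': 474.67246852781784, 'cx': 329.79473133574334, 'cy': 236.52685725726613, 'rvec': array([ 1.28847823,  2.38364577, -0.82511879]), 'tvec': array([ 0.31060548, -0.30334561,  1.1944813 ])}
top {'fx': 588.8861568476316, 'fy': 588.8861568476316, 'cx': 312.4238672196447, 'cy': 240.396419955202, 'rvec': array([ 2.08678727, -2.14233335,  0.21874892]), 'tvec': array([0.00816683, 0.55796304, 1.06712974])}
{'clock': 0.1, 'joints': array([ 1.15341751e+00,  4.91443955e-01,  1.55938188e+00, -8.68265545e-06,
        1.09171150e+00, -1.05623741e-01]), 'joint_velocities': array([-8.46074485e-05, -1.67060064e-03, -3.19289362e-03, -4.76089027e-04,
        4.18955889e-04,  1.68744430e-03]), 'joint_torque': array([ 2.75680140e-03, -6.13626909e+01, -2.58606470e+01,  6.94040372e-02,
        4.70383256e-02, -5.64366985e-05]), 'tcp_pos': array([0.19168399, 0.59484111, 0.40425676]), 'tool_rot': array([-3.14065242e+00, -9.19374217e-05,  2.82984154e+00]), 'force': array([-0.70510235,  0.92804556,  0.42183319]), 'moment': array([ 0.01197802,  0.01687175, -0.01306891]), 'finger_force': 0.0, 'gripper_width': 0.09489420046702582}
```

View pics/scene0.png

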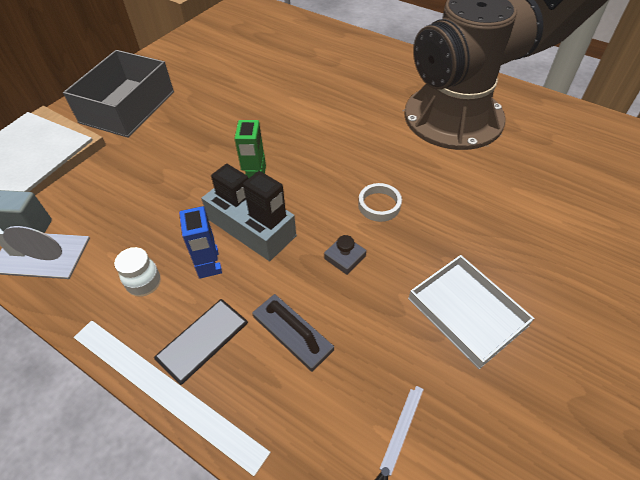

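View pics/top0.png

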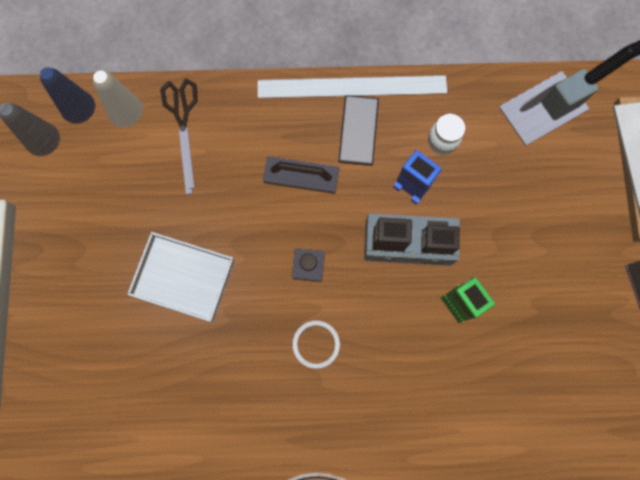

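The two images show these things that could be taken for the tall pack:

| Candidate | Scene pixel | Top pixel |
|---|---|---|
| Black pack, higher | (265,200) | (392,235) |
| Black pack, lower | (230,183) | (440,237) |
| Blue look-alike | (198,240) | (418,172) |
| Green look-alike | (250,148) | (472,297) |

The higher black pack, in the bay nearest the tray, fits the description. The tray is at scene (471,310) and top (181,277). I'll check the choice in close crops.

Run:
```python
import cv2,numpy as np
a=cv2.imread("pics/scene0.png")[150:270,190:310]; b=cv2.imread("pics/top0.png")[195:275,355:475]
a=cv2.resize(a,(600,600),interpolation=2); b=cv2.resize(b,(780,520),interpolation=2)
cv2.imwrite("pics/sc.png",a); cv2.imwrite("pics/tc.png",b)
```

```text
(no output)
```

View pics/sc.png

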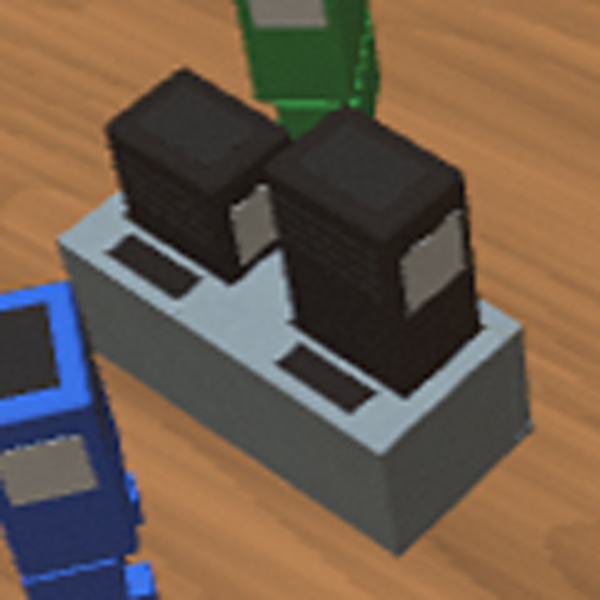

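View pics/tc.png

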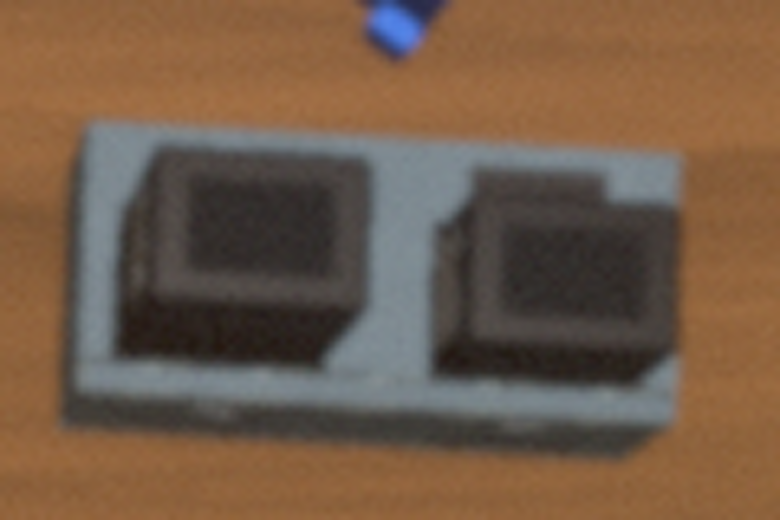

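The crops confirm it. The tall pack is the higher black one in the dock's +y bay (top centre scene crop (365,173), top crop (260,227)), and the catch pockets mark the dock's back, facing away from the robot. Next I fit the dock and tray poses.

```bash
cat > h.py <<'E'
from workcell import r, viewer
import cv2,numpy as np
from scipy.optimize import least_squares
from scipy.spatial.transform import Rotation as R
def proj(n,P):
    c=viewer.calibration(n); K=np.array([[c['fx'],0,c['cx']],[0,c['fy'],c['cy']],[0,0,1]])
    return cv2.projectPoints(np.array(P,float),c['rvec'],c['tvec'],K,None)[0][:,0]
def fit(obs,g):  # obs: {cam:(model pts, pixels)}
    def res(p):
        c,s=np.cos(p[2]),np.sin(p[2]); M=np.array([[c,-s,0],[s,c,0],[0,0,1]])
        return np.concatenate([(proj(n,np.array(m)@M.T+[p[0],p[1],0])-q).ravel() for n,(m,q) in obs.items()])
    o=least_squares(res,g,loss='soft_l1'); return o.x,np.round(res(o.x).reshape(-1,2),1).tolist()
def grot(w): # tool yaw error helper
    s=r.read_state(); T=R.from_euler('xyz',s['tool_rot']); return T.inv().apply(np.array(w)-s['tcp_pos'])*1000
E
python3 - <<'E'
from h import *
sc=lambda L:(np.array(L)+.5)/5-.5+[190,150]
tc=lambda L:(np.array(L)+.5)/6.5-.5+[355,195]
d=.066;t=.150
dk=dict(BL=(.048,.087,d),BR=(.048,-.087,d),FL=(-.033,.087,d),FR=(-.033,-.087,d))
tp=[(.022,.076,t),(.022,.016,t),(-.022,.016,t),(-.022,.076,t)] # BL BR FR FL
o={'scene':([dk['BR'],dk['BL'],dk['FL'],tp[3],tp[0],tp[1],tp[2]],sc([(60,242),(380,455),(522,325),(465,172),(382,242),(265,172),(347,105)])),
'top':([dk['BL'],dk['BR'],dk['FL'],dk['FR']]+tp,tc([(90,125),(683,155),(77,392),(672,425),(160,150),(368,155),(365,305),(152,298)]))}
def show(n,o,g):
    x,e=fit(o,g); print(n,x,e); return x
D=show('dock',o,[.6,-.1,0])
for k in o: show(k,{k:o[k]},D)
q=[(.065,.085,.03),(.065,-.085,.03),(-.065,-.085,.03),(-.065,.085,.03)]
o={'top':(q,np.array([(153,234),(233,258),(211,320),(129,295.)])),'scene':(q,np.array([(480,366),(410,296),(461,256),(533,320.)]))}
T=show('tray',o,[.5,.25,-.2])
for k in o: show(k,{k:o[k]},T)
c,s=np.cos(D[2]),np.sin(D[2]); print('tall',D[0]-s*.046,D[1]+c*.046)
E
```

```text
dock [ 0.55138376 -0.19606776 -0.08608325] [[-0.7, -0.9], [0.1, -0.4], [0.7, -0.7], [0.4, -0.4], [0.0, 0.0], [-1.4, -1.3], [-0.6, -1.6], [-0.7, -0.7], [-0.8, -0.1], [-0.5, -0.2], [0.5, 0.2], [-1.5, -1.8], [0.5, -0.6], [0.3, 0.8], [-1.2, -0.1]]
scene [ 0.55241059 -0.19469899 -0.08926347] [[-0.5, -0.4], [0.2, 0.4], [0.9, 0.0], [0.6, 0.4], [0.2, 0.8], [-1.2, -0.7], [-0.4, -0.9]]
top [ 0.55094205 -0.19687984 -0.08278371] [[-0.4, -0.4], [-0.5, 0.0], [0.0, 0.2], [1.0, 0.3], [-1.1, -1.4], [1.0, -0.3], [0.9, 1.1], [-0.7, 0.2]]
tray [ 0.50400904  0.25040773 -0.35208725] [[-1.0, -4.8], [0.2, -1.5], [-1.4, 0.2], [-2.2, -3.3], [0.8, -3.2], [-1.2, -6.2], [-0.9, -1.5], [0.3, -0.6]]
top [ 0.49940796  0.24824619 -0.33160451] [[-0.9, -1.9], [1.0, -0.3], [0.7, 2.0], [-0.8, 0.1]]
scene [ 0.50822095  0.25246076 -0.35047027] [[1.1, -0.5], [-1.3, -3.8], [-0.8, 0.5], [0.7, 1.8]]
tall 0.5553387028073037 -0.15023808793553067
```

```bash
python3 -m creep '[[1,[-288,-298,0],[0,0,0.7]],[1,[-575,-597,0],[0,0,1.345]],[1,[-575,-597,0],[0,0,1.345]],[1,[-575,-597,0],[0,0,1.345]],[1,[-575,-597,0],[0,0,1.345]],[1,[-575,-597,0],[0,0,1.345]],[1,[-575,-597,0],[0,0,1.345]],[1,[-575,-597,0],[0,0,1.345]],[1,[-575,-597,0],[0,0,1.345]],[1,[-575,-597,0],[0,0,1.345]],[1,[-575,-597,0],[0,0,1.345]],[1,[-575,-597,0],[0,0,1.345]]]' 20
python3 - <<'E'
from h import *
print(grot([.5553,-.1502,.404]), r.read_state()['joints'])
E
```

```text
clock: 1.3
tcp_pos: [0.4558, 0.0538, 0.4047]
tool_rot: [3.142, -0.0, 1.485]
force: [1.6, 0.4, 0.0]
gripper_width: 0.0047
finger_force: 0.0
[-194.65718514  116.75007331    0.70860195] [-2.66443595e-02  2.55551560e-01  1.94843647e+00  1.91489390e-04
  9.37561183e-01  5.94849016e-02]
```

```bash
python3 -m creep '[[1,[-195,117,0],[0,0,0]],[1,[-195,117,0],[0,0,0]],[1,[-195,117,0],[0,0,0]],[1,[-195,117,0],[0,0,0]],[1,[-195,117,0],[0,0,0]],[1,[-195,117,0],[0,0,0]],[1,[-195,117,0],[0,0,0]]]'
python3 - <<'E'
from h import *
s=r.read_state(); im=viewer.read_camera("wrist"); cv2.imwrite("pics/w1.png",im)
c=viewer.calibration("wrist"); print(c,s['tcp_pos'],s['tool_rot'],s['force'])
np.savez('w1.npz',p=s['tcp_pos'],e=s['tool_rot'])
E
```

```text
clock: 2.0
tcp_pos: [0.5549, -0.1486, 0.4041]
tool_rot: [-3.14, -0.001, 1.484]
force: [-0.3, -0.7, -0.4]
gripper_width: 0.0004
finger_force: 0.0
{'fx': 386.92368319167906, 'fy': 386.92368319167906, 'cx': 317.8337927364125, 'cy': 239.16509324441677, 'mount': array([[ 5.81259543e-04, -9.66533504e-01, -2.56539758e-01,
         7.23776462e-02],
       [ 9.99999756e-01,  6.60908024e-04, -2.24255090e-04,
         1.06639205e-04],
       [ 3.86299242e-04, -2.56539565e-01,  9.66533653e-01,
         2.01890473e-02],
       [ 0.00000000e+00,  0.00000000e+00,  0.00000000e+00,
         1.00000000e+00]])} [ 0.55494566 -0.14862128  0.40408395] [-3.14033865e+00 -6.02446569e-04  1.48376336e+00] [-0.28148712 -0.71551308 -0.44208407]
```

View pics/w1.png

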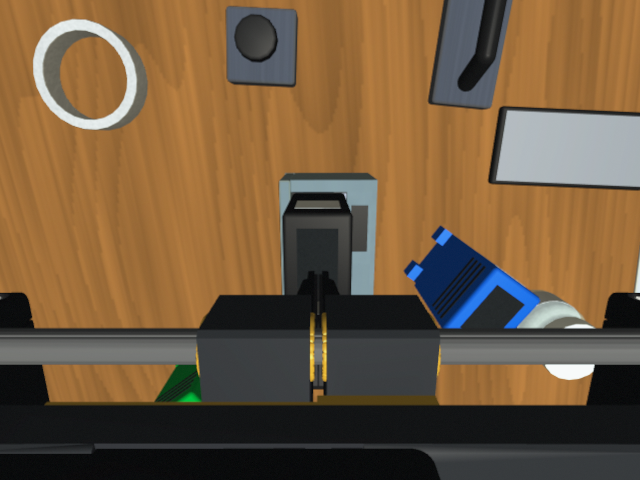

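The wrist view shows the tall pack centred under the shut fingers. Its top's +y edge runs from (285,212) to (351,212). I'll compute where that edge is.

Run:
```python
from h import *
w=np.load('w1.npz'); c=viewer.calibration("wrist"); M=c['mount']; T=R.from_euler('xyz',w['e'])
D=np.array([.5514,-.1961]);a=-.086;B=np.array([[np.cos(a),-np.sin(a)],[np.sin(a),np.cos(a)]])
for z,u,v in[(.15,285,212),(.15,351,212),(.066,280,180),(.066,377,180)]:
    d=T.apply(M[:3,:3]@[(u-c['cx'])/c['fx'],(v-c['cy'])/c['fy'],1]); o=T.apply(M[:3,3])+w['p']
    P=o+d*(z-o[2])/d[2]; print(P, (B.T@(P[:2]-D))*1000)
```

```text
[ 0.53698931 -0.11926431  0.15      ] [-20.95716069  75.31393813]
[ 0.57736518 -0.12275081  0.15      ] [19.56896408 75.30836756]
[ 0.52704988 -0.10785849  0.066     ] [-31.83954704  85.82386513]
[ 0.60599221 -0.11468614  0.066     ] [47.39749269 85.80212238]
```

The dock fit agrees within about 1 mm. I'll press down: quickly to just above the top, then in 1–2 mm steps.

```bash
python3 -m creep '[[1,[0,0,40],[0,0,0]],[1,[0,0,57],[0,0,0]],[1,[0,0,60],[0,0,0]],[1,[0,0,62],[0,0,0]],[1,[0,0,64],[0,0,0]],[1,[0,0,65],[0,0,0]],[1,[0,0,66],[0,0,0]],[1,[0,0,67],[0,0,0]],[1,[0,0,67],[0,0,0]]]'
```

```text
clock: 2.95
tcp_pos: [0.5552, -0.1484, 0.3389]
tool_rot: [3.14, 0.0, 1.485]
force: [-1.0, 1.5, 5.4]
gripper_width: 0.0004
finger_force: 2.8
```

```bash
python3 -m creep '[[1,[0,0,1],[0,0,0]],[1,[0,0,2],[0,0,0]],[1,[0,0,3],[0,0,0]],[1,[0,0,4],[0,0,0]],[1,[0,0,5],[0,0,0]],[1,[0,0,5],[0,0,0]]]'
```

```text
clock: 3.55
tcp_pos: [0.5554, -0.1484, 0.3344]
tool_rot: [3.138, 0.001, 1.485]
force: [0.1, 0.6, 8.9]
gripper_width: 0.0009
finger_force: 4.6
```

```bash
python3 -m creep '[[1,[0,0,1],[0,0,0]],[1,[0,0,2],[0,0,0]],[1,[0,0,3],[0,0,0]],[1,[0,0,3],[0,0,0]]]'
```

```text
clock: 3.95
tcp_pos: [0.5554, -0.1484, 0.3315]
tool_rot: [3.138, 0.001, 1.485]
force: [-0.8, 1.7, 10.2]
gripper_width: 0.0007
finger_force: 5.1
```

```bash
python3 -m creep '[[1,[0,0,0.5],[0,0,0]],[1,[0,0,1],[0,0,0]],[1,[0,0,1],[0,0,0]]]'
```

```text
clock: 4.25
tcp_pos: [0.5555, -0.1484, 0.3314]
tool_rot: [3.137, 0.001, 1.485]
force: [-2.1, 3.3, 18.2]
gripper_width: 0.0004
finger_force: 9.3
```

The force rose to 18 N without further travel, so the pack is on its hard stop at 9 mm. Now I'll go up, open and look.

```bash
python3 -m creep '[[1,[0,0,-10],[0,0,0]],[1,[0,0,-25],[0,0,0]],[1,[0,0,-50],[0,0,0]],[0,[0,0,-70],[0,0,0]],[0,[0,0,-70],[0,0,0]],[0,[0,0,-70],[0,0,0]],[0,[0,0,-70],[0,0,0]],[0,[0,0,-70],[0,0,0]]]'
python3 - <<'E'
from h import *
im=viewer.read_camera("scene")[120:280,180:340]; w=viewer.read_camera("wrist")[150:390,200:440]
cv2.imwrite("pics/c2.png",np.hstack([cv2.resize(im,(400,400)),cv2.resize(w,(400,400))]))
print(r.read_state()['gripper_width'])
E
```

```text
clock: 5.05
tcp_pos: [0.5551, -0.1485, 0.3979]
tool_rot: [-3.14, -0.0, 1.485]
force: [-0.3, -0.3, -0.2]
gripper_width: 0.0351
finger_force: 0.0
0.04313657415460836
```

View pics/c2.png

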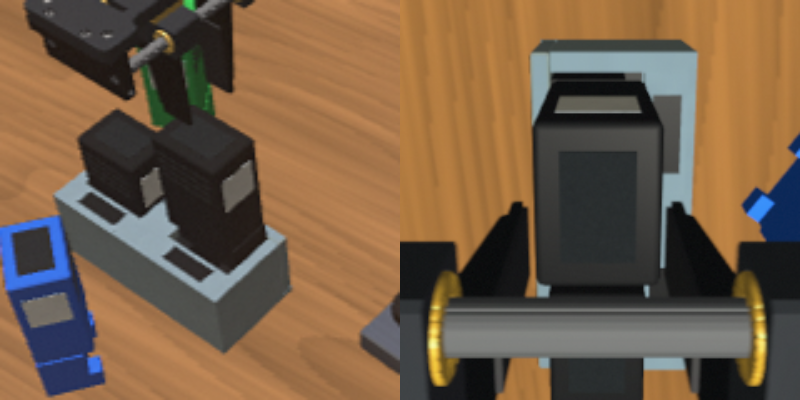

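The tall pack has sprung up (wrist crop (597,205)), with the fingers clear on both sides of its head, and the short pack is still down. I'll open fully, descend and grip.

```bash
python3 -m creep '[[0,[2,0,0],[0,0,0]],[0,[2,0,0],[0,0,0]],[0,[2,0,0],[0,0,0]],[0,[2,0,0],[0,0,0]],[0,[2,0,0],[0,0,0]],[0,[2,0,25],[0,0,0]],[0,[2,0,50],[0,0,0]],[0,[2,0,70],[0,0,0]],[0,[2,0,83],[0,0,0]],[0,[2,0,83],[0,0,0]]]' && python3 -m creep '[[1,[0,0,0],[0,0,0]],[1,[0,0,0],[0,0,0]],[1,[0,0,0],[0,0,0]],[1,[0,0,0],[0,0,0]],[1,[0,0,0],[0,0,0]],[1,[0,0,0],[0,0,0]],[1,[0,0,0],[0,0,0]],[1,[0,0,0],[0,0,0]],[1,[0,0,0],[0,0,0]],[1,[0,0,0],[0,0,0]]]' 30
```

```text
clock: 6.15
tcp_pos: [0.5552, -0.1464, 0.3144]
tool_rot: [-3.139, -0.001, 1.485]
force: [0.3, 0.7, 0.6]
gripper_width: 0.095
finger_force: 0.0
clock: 7.15
tcp_pos: [0.5553, -0.1464, 0.3157]
tool_rot: [-3.142, -0.0, 1.485]
force: [-0.0, 0.1, 1.7]
gripper_width: 0.0434
finger_force: 30.0
```

```bash
python3 -m creep '[[1,[0,0,-8],[0,0,0]],[1,[0,0,-16],[0,0,0]],[1,[0,0,-26],[0,0,0]],[1,[0,0,-38],[0,0,0]],[1,[0,0,-50],[0,0,0]],[1,[0,0,-70],[0,0,0]],[1,[0,0,-90],[0,0,0]],[1,[0,0,-110],[0,0,0]],[1,[0,0,-120],[0,0,0]],[1,[0,0,-120],[0,0,0]]]'
python3 - <<'E'
from h import *
im=viewer.read_camera("scene")[80:360,160:560]; t=viewer.read_camera("top")[220:340,110:260]
cv2.imwrite("pics/c3.png",np.vstack([cv2.resize(im,(400,280)),cv2.resize(t,(400,320))]))
E
```

```text
clock: 8.15
tcp_pos: [0.5552, -0.1464, 0.4373]
tool_rot: [3.139, 0.001, 1.485]
force: [0.7, 0.3, -2.9]
gripper_width: 0.0438
finger_force: 30.0
```

View pics/c3.png

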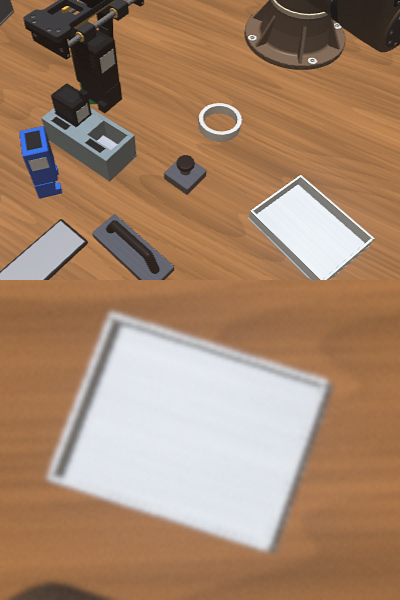

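The tall pack is clear of the dock and the short one is still seated. The tray's rim corners are at about (150,232), (234,258), (212,322) and (128,295) in the top image, which agrees with the fit. I'll carry the pack over.

```bash
python3 -m creep '[[1,[20,-4,0],[0,0,0.02]],[1,[55,-12,0],[0,0,0.05]],[1,[95,-21,0],[0,0,0.08]],[1,[140,-31,0],[0,0,0.11]],[1,[185,-41,0],[0,0,0.14]],[1,[230,-50,0],[0,0,0.17]],[1,[275,-60,0],[0,0,0.2]],[1,[315,-69,0],[0,0,0.22]],[1,[350,-77,0],[0,0,0.25]],[1,[378,-83,0],[0,0,0.25]],[1,[393,-86,0],[0,0,0.25]],[1,[393,-86,0],[0,0,0.25]]]'
python3 -m creep '[[1,[0,0,20],[0,0,0]],[1,[0,0,50],[0,0,0]],[1,[0,0,80],[0,0,0]],[1,[0,0,105],[0,0,0]],[1,[0,0,120],[0,0,0]],[1,[0,0,130],[0,0,0]],[1,[0,0,130],[0,0,0]]]'
python3 - <<'E'
from h import *
cv2.imwrite("pics/w4.png",np.hstack([cv2.resize(viewer.read_camera("wrist"),(400,300)),cv2.resize(viewer.read_camera("scene")[150:390,320:640],(400,300))]))
E
```

```text
clock: 9.45
tcp_pos: [0.5031, 0.2538, 0.4348]
tool_rot: [-3.14, 0.001, 1.237]
force: [0.6, -0.3, -2.5]
gripper_width: 0.0439
finger_force: 30.0
clock: 10.15
tcp_pos: [0.5036, 0.2517, 0.3046]
tool_rot: [-3.14, 0.001, 1.234]
force: [0.5, -0.4, -2.2]
gripper_width: 0.0439
finger_force: 30.0
```

View pics/w4.png

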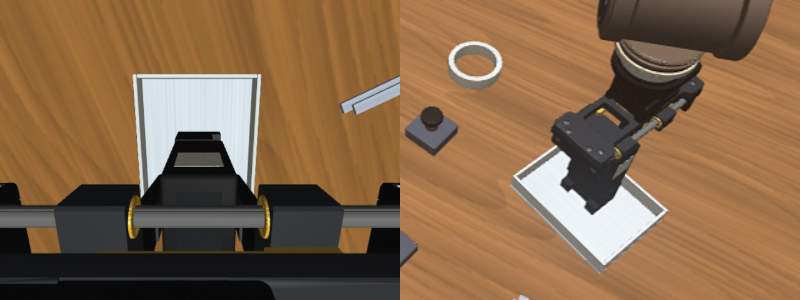

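The pack is over the middle of the tray and square to its walls (tray x-sides at columns 135 and 260 in the wrist view, pack at about 198). I'll lower it gently.

```bash
python3 -m creep '[[1,[0,0,6],[0,0,0]],[1,[0,0,12],[0,0,0]],[1,[0,0,17],[0,0,0]],[1,[0,0,20],[0,0,0]],[1,[0,0,22],[0,0,0]],[1,[0,0,24],[0,0,0]],[1,[0,0,25],[0,0,0]],[1,[0,0,26],[0,0,0]],[1,[0,0,26],[0,0,0]]]'
```

```text
clock: 11.15
tcp_pos: [0.5034, 0.2525, 0.2797]
tool_rot: [3.142, -0.0, 1.235]
force: [0.9, 1.0, -2.8]
gripper_width: 0.0437
finger_force: 30.0
```

```bash
python3 -m creep '[[1,[0,0,0.5],[0,0,0]],[1,[0,0,1],[0,0,0]],[1,[0,0,1.5],[0,0,0]],[1,[0,0,2],[0,0,0]],[1,[0,0,2],[0,0,0]]]'
```

```text
clock: 11.65
tcp_pos: [0.5034, 0.2525, 0.2777]
tool_rot: [3.142, -0.0, 1.235]
force: [-1.0, 0.1, -2.3]
gripper_width: 0.044
finger_force: 30.0
```

```bash
python3 -m creep '[[1,[0,0,0.5],[0,0,0]],[1,[0,0,1],[0,0,0]],[1,[0,0,1.5],[0,0,0]],[1,[0,0,1.5],[0,0,0]]]'
```

```text
clock: 12.05
tcp_pos: [0.5033, 0.2525, 0.2777]
tool_rot: [3.141, -0.001, 1.235]
force: [-5.0, -0.8, 15.6]
gripper_width: 0.0438
finger_force: 30.0
```

The pack is on the floor, with 15 N pushing up. I'll ease off, release and retreat.

```bash
python3 -m creep '[[1,[0,0,-1],[0,0,0]],[1,[0,0,-1],[0,0,0]],[0,[0,0,-1],[0,0,0]],[0,[0,0,-1],[0,0,0]],[0,[0,0,-1],[0,0,0]],[0,[0,0,-1],[0,0,0]],[0,[0,0,-1],[0,0,0]],[0,[0,0,-1],[0,0,0]],[0,[0,0,-1],[0,0,0]],[0,[0,0,-1],[0,0,0]]]' && python3 -m creep '[[0,[0,0,-15],[0,0,0]],[0,[0,0,-40],[0,0,0]],[0,[0,0,-80],[0,0,0]],[0,[0,0,-120],[0,0,0]],[0,[0,0,-160],[0,0,0]],[0,[0,0,-160],[0,0,0]],[0,[0,0,-160],[0,0,0]]]'
python3 - <<'E'
from h import *
cv2.imwrite("pics/f5.png",np.hstack([cv2.resize(viewer.read_camera("wrist"),(400,300)),cv2.resize(viewer.read_camera("scene")[120:390,180:540],(400,300))]))
E
```

```text
clock: 13.05
tcp_pos: [0.5034, 0.2525, 0.2772]
tool_rot: [3.142, -0.0, 1.235]
force: [0.2, 0.3, 0.5]
gripper_width: 0.0949
finger_force: 0.0
clock: 13.75
tcp_pos: [0.5031, 0.2524, 0.4377]
tool_rot: [3.141, -0.001, 1.235]
force: [-1.4, -0.0, 0.2]
gripper_width: 0.0952
finger_force: 0.0
```

View pics/f5.png

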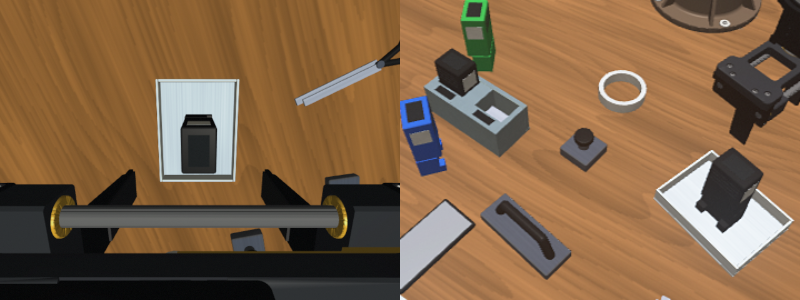

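The pack stands upright near the tray's centre, the gripper is clear of it, and the short pack is still latched.

```bash
python3 -c "
from workcell import r
print(r.sign_off())"
```

```text
the job is handed in; nothing more can be done
None
```

I pressed the tall pack until its catch let go, drew it out, and left it standing upright and released in the tray. The short pack is still latched. The job was handed in at about 14 s of the 48 s allowed; the sign-off gave no verdict.

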